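# Set the bench drill's depth to the pencil line and hold it there

## Task

Help me set the depth stop on the bench drill: push the wooden post along the fence, without tipping it, until its pencil-marked end is close beside the drill bit, about 5 mm clear of the bit and not touching it. Then pull the feed handle down against its return spring until the tip of the bit is level with the pencil line, and finish while holding the handle there: do not let go, I will lock the stop while you hold. Leave the other things on the bench where they are.

Things in the scene. Friction and masses are not known exactly. Their poses are not given: they have to be found in the camera images.
- drill: Green bench drill, off, bolted down, 350 mm tall. Origin on the bench straight below the spindle axis; x from its front to its column, y to its left (the post's side), z up. In mm here: plywood table top at height 40 (x -75 to 75, y -110 to 250); head and belt cover x -45 to 227, y -48 to 48, heights 176 to 328; feed handle on the right side, in the plane y = -75
- feed (a joint): Turn of the three-spoke feed handle on the right side of the drill, rad: 0 = spring-held rest (where it starts), grows as the spoke with the red ball is pulled forward and down, stop at 1.8. Each radian lowers the bit by 20 mm. The return spring needs about 4 N at a ball at rest and 8 N at 1.3 rad, and turns the handle back to 0 when let go
- hub (a point): Centre of the feed handle, on its axis (the axis runs along the drill's y), in the plane of the three balls
- knob (a point): Centre of the red ball, 29 mm diameter, on the spoke of the feed handle that at rest points to the front and up at 45 degrees; 140 mm from the hub on a 10 mm thick rod. The other two spokes, with black balls, stand at 120 degrees to it
- bit_tip (a point): Lower tip of the brass-coloured drill bit, 8 mm diameter, 45 mm below the chuck; at rest 88 mm above the bench (48 mm above the plywood table). Moves straight down as the handle turns
- post: Loose brown wooden post, 45 x 200 x 45 mm, about 0.2 kg, lying on the plywood table, its back side along the fence (front face at the drill's x = 23.5 mm, top 70 mm above the bench). Origin at the centre of its underside, y along its length as the drill's y, z up. The plain end starts 240 to 300 mm from the spindle axis and may overhang the table
- post_line (a point): Pencil line on the marked end of the post (the end nearer the bit): this point is on the middle of the end face at the height of the line, 22 mm above the post's underside (62 mm above the bench). The bit goes down past this end face
- post_far (a point): Centre of the plain end face of the post, away from the bit, 22.5 mm above its underside
- offcut: Bystander: brown wooden offcut 45 x 70 x 45 mm on the bench in front of the drill
- chuck_key: Bystander: steel chuck key, 60 mm, 11 mm high, on the front right corner of the drill's plywood table
- try_square: Bystander: try square with dark wooden stock and 200 mm steel blade, lying flat, 18 mm high
- tape_measure: Bystander: yellow tape measure, 70 x 35 x 65 mm
- glue: Bystander: white glue bottle, 60 mm diameter, 180 mm tall
- brush: Bystander: paint brush lying flat
- paint_tin: Bystander: paint tin with blue label, 84 mm diameter, 100 mm tall
Not all that is in view belongs to the job. Of the things like the post, leave any that is black or turquoise; of the rest the larger one is meant.

How it is judged:
By the outcome, as a careful person would: the job done as asked, in the order asked, and still so for the second after the job is handed in, while the arm keeps its last pose, push and grip.
It also fails if it takes over 48 s, if anything falls off the work surface, if the arm or the gripper's body presses on something with over 40 N, if the wrist force passes 120 N, or if a joint passes its speed limit or range.

## Robot

A 6-joint arm with a two-finger parallel gripper is mounted at the origin on the work surface. World frame = base frame: x ahead of the robot, y to its left, z up, the work surface at z = 0. Lengths are in m, angles in rad, forces in N, time in s.
With the tool pointing down it reaches from about 0.3 to 0.825 m from the base axis. Payload 5.4 kg.
Tool frame: the origin (TCP) lies midway between the tips of the shut fingers; the grasp point (between the pads) lies 19 mm behind it; z points along the fingers, y is the line along which they close (so a half turn about z gives the same grasp; the last joint's range is limited). The gripper opens to 92 mm and grips with 3 to 60 N. Pads are 20 mm wide; open, the fingers measure 128 mm over their backs; the gripper's body (75 mm by 189 mm) begins 69 mm behind the grasp point.
Start: joints at [-1.377, 0.158, 1.597, -0, 1.386, -0.21], TCP at [0.226, -0.529, 0.215] pointing down, gripper open.
Joint ranges: [-2.91, 2.91], [-0.94, 2.29], [0.18, 2.7], [-1.29, 4.43], [0.17, 2.64], [-3, 3]. Speed limits (rad/s): [2.57, 2.57, 3.14, 3.14, 3.14, 3.14].

## Interface

Orientations are given as a 3x3 rotation matrix whose columns are the frame's x, y, z axes.
In Python, from workcell import ctrl gives the robot as it stands. The module is installed in compiled form; this text tells all that it offers.
- The arm moves only by the tool step_arm, never from a script. Its argument "plan" is a list of rows, each a list of 2 entries, a list of its own where there are three numbers: the shift along the world's x, y, z in units of 0.15 m (1.0 is 0.15 m), then the turn, a rotation vector about the world's x, y, z in units of pi rad (1.0 is pi rad). A call has 1 to 5 rows; each row shifts and turns the commanded pose from where the row before left it; what a row does not reach is not made up. A row lasts 1/12 s, in which the tool goes at most 41.7 mm and 7.16 degrees, less where a joint would pass 70% of its speed; a pose out of reach is approached as far as the arm can. A call with a number of a shift or a turn outside -1 to 1 is refused whole. A call with a gripper value outside its range is refused whole. "hand" is the opening, from -1 (shut) to 1 (fully open), set as the call begins (left out, the last holds). The fingers move at their own pace and stop on an object; the grip force is fixed at half the most. Time passes only in rows, so rows that do not move let the fingers close. It gives the time, the measured TCP pose, the force, the opening and the grip force at its end, in the units of the state.
- ctrl.read_state(): the state, without advancing time (a new reading comes with each control period).
- ctrl.get_image(name): name is "scene" or "top" or "wrist"; returns (picture, depth): 480x640x3 uint8, red, green, blue; 480x640 float32, m along the optical axis (not along the pixel's ray), 0 where there is no reading.
- ctrl.camera_info(name): a dict with "fx", "fy", "cx", "cy" (pixels), "position" and "rotation" of the camera in the world; the wrist camera has in their place "mount" (4x4, takes a point from camera to tool coordinates, whose origin is the TCP and whose axes are the flange's). Camera axes: x right, y down, z forward; pixel columns grow to the right and rows downward; lengths in m; the calibration is good to about 2 mm. A picture is of the moment at which its call begins: read the wrist's pose just before it. camera_info takes no time and is no camera call.
- ctrl.close_job(): hands the job in; it is judged then, once.
The state is a dict: "time_s": time; "joint_positions": joint angles; "dq": joint speeds; "joint_efforts": joint torques, N m; "eef_pos": TCP position; "ee_rot": TCP orientation; "wrist_force": force on the tool from outside, world axes, zero at the start; "ft_torque": the same for the moment, N m; "width": finger opening in m; "grasp_force": force on a finger pad.
Only numpy, scipy, OpenCV 4.12 (cv2) and the standard library are available. Lean on these libraries where they do the work, as an engineer would, in place of code of your own. Each camera call takes 0.05 s, during which the arm holds its last target. There are 200 camera calls.

## Working session

There is one attempt and no reset: what is moved stays moved. The work goes in short steps, Python scripts to look and compute and a tool call to move; the robot and the scene stay as the last step left them, time stands still between calls to the robot, and variables do not carry over. Pictures are saved under pics/ and viewed, at most 10 in all, crops included, and the job is handed in when it is done.

Besides the shell and the picture viewer there is one more tool, called after ">>>" as name(argument=value, ...), one argument or row to a line, values as JSON. step_arm: Moves the arm, as the interface text tells. Shifts and turns lie within -1 to 1; 1 stands for 0.15 m of shift or pi rad of turn. Its arguments: {"type":"object","properties":{"plan":{"type":"array","items":{"type":"array"}},"hand":{"type":"number"}},"required":["plan"]}

```bash
mkdir -p pics; cat > h.py <<'E'
import numpy as np, cv2
from workcell import ctrl
def grab(n,f):
    im,d=ctrl.get_image(n); np.save(f'{n}_d.npy',d); cv2.imwrite(f'pics/{f}.png',im[:,:,::-1]); return im,d
def pts(n,d):
    c=ctrl.camera_info(n); v,u=np.mgrid[:480,:640]
    P=np.stack([(u-c['cx'])/c['fx']*d,(v-c['cy'])/c['fy']*d,d],-1)
    return P@np.array(c['rotation']).T+np.array(c['position'])
E
python3 - <<'E'
from h import *
for n in ['scene','top']:
    grab(n,n+'0'); c=ctrl.camera_info(n); print(n,c)
print(ctrl.read_state())
E
```

```text
scene {'fx': 624.285823297904, 'fy': 624.285823297904, 'cx': 320.5680117061479, 'cy': 225.29961639616747, 'position': array([ 0.35987558, -0.91084415,  1.4509484 ]), 'rotation': array([[ 0.9846557 , -0.1467625 ,  0.09441354],
       [-0.17438522, -0.80719999,  0.56393082],
       [-0.00655329, -0.57174203, -0.82040728]])}
top {'fx': 514.9396766768118, 'fy': 514.9396766768118, 'cx': 321.3919471861294, 'cy': 230.86167268110347, 'position': array([ 0.46929209, -0.06300405,  1.44972585]), 'rotation': array([[ 2.77919328e-02, -9.99235386e-01,  2.75000421e-02],
       [-9.99613521e-01, -2.77636370e-02,  1.41029700e-03],
       [-6.45717477e-04, -2.75286088e-02, -9.99620807e-01]])}
{'time_s': 0.1, 'joint_positions': array([-1.37705103e+00,  1.58996994e-01,  1.59807290e+00, -4.67844889e-06,
        1.38622502e+00, -2.10130436e-01]), 'dq': array([ 0.00044728, -0.00131865, -0.00409597, -0.00114661,  0.00037392,
        0.0027424 ]), 'joint_efforts': array([-3.96739106e-04, -3.86500239e+01, -3.22961676e+01,  7.03325216e-02,
        3.39317706e-02, -4.49886238e-05]), 'eef_pos': array([ 0.22581904, -0.52819076,  0.21372796]), 'ee_rot': array([[ 9.19544518e-01,  3.92985712e-01, -3.32259784e-04],
       [ 3.92985696e-01, -9.19543069e-01,  1.66953258e-03],
       [ 3.50575268e-04, -1.66578287e-03, -9.99998551e-01]]), 'wrist_force': array([0.59365108, 0.48210339, 0.56743677]), 'ft_torque': array([ 0.03930706,  0.01635988, -0.02698987]), 'grasp_force': 0.0, 'width': 0.09221061888454828}
```

View pics/scene0.png

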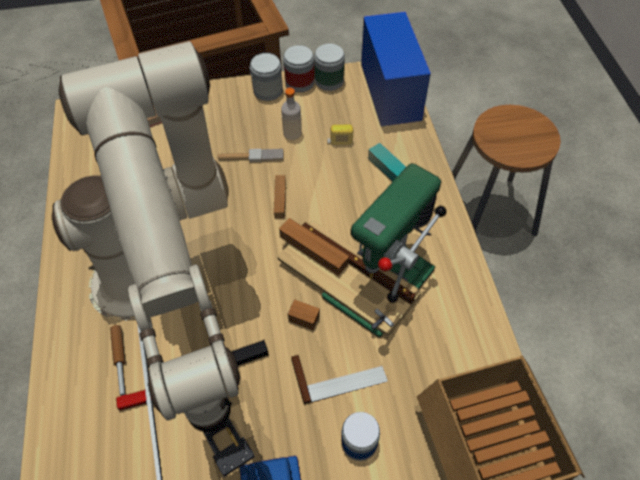

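View pics/top0.png

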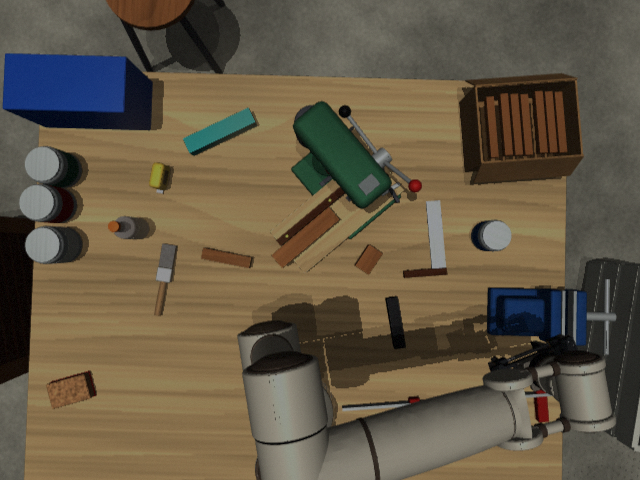

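The scene view shows the red ball at about (386,264) and the post at (315,243). The top view shows the ball at (415,186), the hub at (381,157) and the post at (307,236), with its plain end lower left at about (283,257). Next I'll measure these.

```bash
python3 - <<'E'
from h import *
for n in ['top','scene']:
    im=cv2.imread(f'pics/{n}0.png'); d=np.load(f'{n}_d.npy'); P=pts(n,d)
    hsv=cv2.cvtColor(im,cv2.COLOR_BGR2HSV); H,S,V=cv2.split(hsv)
    red=((H<5)|(H>175))&(S>180)&(V>120)&(P[...,2]>.12)
    v,u=np.nonzero(red); print(n,'red',len(v),u.mean(),v.mean(),np.median(P[red],0), P[red][:,2].max())
    brown=((H<14)&(S>110)&(V>50)&(P[...,2]>.055)&(P[...,2]<.085)).astype(np.uint8)
    k,l,st,ce=cv2.connectedComponentsWithStats(brown)
    for i in range(1,k):
        if st[i,4]>150:
            Q=P[l==i]; z=np.median(Q[:,2]); r=cv2.minAreaRect((Q[:,:2]*1000).astype(np.float32)); print(n,'brown',st[i],z,r,cv2.boxPoints(r).round(0).tolist())
    if n=='top':
        hd=((P[...,2]>.30)&(P[...,2]<.345)&(H>55)&(H<85)).astype(np.uint8)
        Q=P[hd>0]; print('head',cv2.minAreaRect((Q[:,:2]*1000).astype(np.float32)),np.median(Q[:,2]))
        blk=(V<50)&(P[...,2]>.12)&(P[...,0]>.6)&(P[...,2]<.4); 
        k,l,st,ce=cv2.connectedComponentsWithStats(blk.astype(np.uint8))
        for i in range(1,k):
            if st[i,4]>30: print('blk',st[i],np.median(P[l==i],0))
c=cv2.imread('pics/top0.png')[80:290,240:460]; cv2.imwrite('pics/c1.png',cv2.resize(c,None,fx=2.8,fy=2.8,interpolation=2))
c=cv2.imread('pics/scene0.png')[150:360,260:470]; cv2.imwrite('pics/c2.png',cv2.resize(c,None,fx=2.8,fy=2.8,interpolation=2))
E
```

```text
top red 35 415.1714285714286 185.0 [ 0.60415108 -0.26046512  0.34300617] 0.3468668029560984
top brown [ 272  189   67   78 1026] 0.08176719295528556 ((514.1953735351562, -28.968048095703125), (66.23309326171875, 248.33363342285156), 41.76833724975586) [[407.0, 42.0], [572.0, -144.0], [622.0, -100.0], [456.0, 86.0]]
head ((480.05706787109375, -275.5193786621094), (768.9796752929688, 171.60934448242188), 46.69841384887695) 0.3258721117601766
blk [   7   58  131   63 1411] [0.78230243 0.45893411 0.15848876]
blk [477  81 104  73 624] [ 0.8755685  -0.69814942  0.13291232]
blk [471  83  11  88 263] [ 0.78619352 -0.45071684  0.13312618]
blk [293 102  98  86 751] [ 0.69719828 -0.07001411  0.31896453]
blk [339 106  12  12 111] [ 0.77706738 -0.10595625  0.2773177 ]
scene red 93 382.0 264.1720430107527 [ 0.60208749 -0.26630234  0.34158571] 1.4509484003990476
scene brown [311 229  54  39 269] 0.06926426329127411 ((547.9786987304688, -43.38081359863281), (30.945167541503906, 177.069091796875), 41.89943313598633) [[477.0, 12.0], [596.0, -120.0], [619.0, -99.0], [500.0, 33.0]]
```

View pics/c1.png

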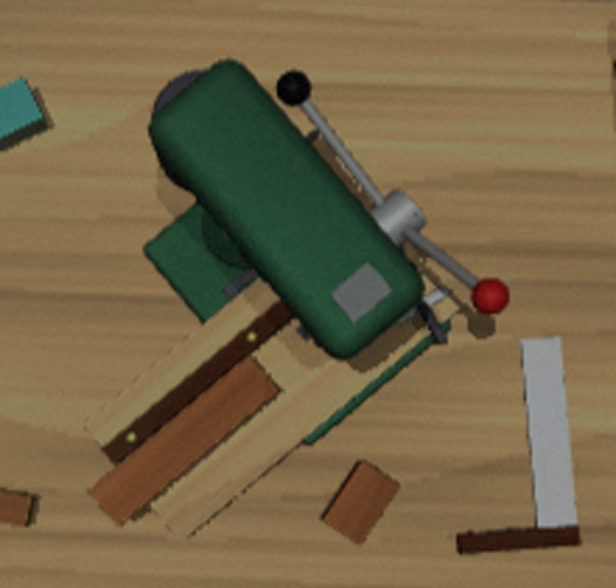

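View pics/c2.png

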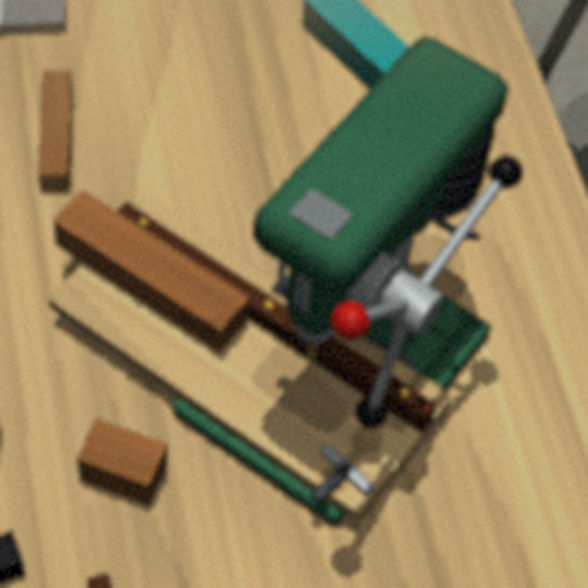

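```bash
cat >> h.py <<'E'
def rays(n,uv):
    c=ctrl.camera_info(n); uv=np.atleast_2d(np.float64(uv))
    r=np.c_[(uv[:,0]-c['cx'])/c['fx'],(uv[:,1]-c['cy'])/c['fy'],np.ones(len(uv))]@np.array(c['rotation']).T
    return np.array(c['position']),r
def onz(n,uv,z):
    o,r=rays(n,uv); return o+r*((z-o[2])/r[:,2])[:,None]
def tri(uvs):
    A=0;b=0
    for n,uv in uvs:
        o,r=rays(n,uv); r=r[0]/np.linalg.norm(r[0]); M=np.eye(3)-np.outer(r,r); A=A+M;b=b+M@o
    return np.linalg.solve(A,b)
E
python3 - <<'E'
from h import *
R={}
for n,rb,bb in [('top',(400,172,432,202),(335,100,356,124)),('scene',(375,255,398,275),(433,203,450,220))]:
    im=cv2.imread(f'pics/{n}0.png'); H,S,V=cv2.split(cv2.cvtColor(im,cv2.COLOR_BGR2HSV))
    for nm,m,b in [('red',((H<8)|(H>172))&(S>150)&(V>70),rb),('blk',V<70,bb)]:
        mm=np.zeros(V.shape,np.uint8); mm[b[1]:b[3],b[0]:b[2]]=m[b[1]:b[3],b[0]:b[2]]
        cs,_=cv2.findContours(mm,0,1); c=max(cs,key=cv2.contourArea); R[nm,n]=cv2.minEnclosingCircle(c); 
    # post top
    w=(370,250) if n=='top' else (0,0)
    brown=((H<14)&(S>120)&(V>(70))).astype(np.uint8)
    k,l,st,ce=cv2.connectedComponentsWithStats(brown)
    seed=(305,238) if n=='top' else (315,243); L=l[seed[1],seed[0]]
    v,u=np.nonzero(l==L); Q=onz(n,np.c_[u,v],.070)[:,:2]*1000
    r=cv2.minAreaRect(Q.astype(np.float32)); print(n,st[L],r,cv2.boxPoints(r).round(1).tolist())
print(R)
red=tri([(n,R['red',n][0]) for n in('top','scene')]); blk=tri([(n,R['blk',n][0]) for n in('top','scene')])
print('red',red,'blk',blk,np.linalg.norm(red-blk),'expect',.14*3**.5, 'yaw',np.degrees(np.arctan2(*(blk-red)[[1,0]])))
im=cv2.imread('pics/top0.png'); H,S,V=cv2.split(cv2.cvtColor(im,cv2.COLOR_BGR2HSV)); d=np.load('top_d.npy'); P=pts('top',d)
g=(H>55)&(H<90)&(S>90)&(P[...,2]>.22)&(P[...,2]<.36); g[:90]=0;g[:,:285]=0;g[:,400:]=0;g[215:]=0
v,u=np.nonzero(g);Q=onz('top',np.c_[u,v],.31)[:,:2]*1000
r=cv2.minAreaRect(Q.astype(np.float32));print('head',r,cv2.boxPoints(r).round(1).tolist())
c=[(245,357),(280,392),(88,490),(122,524)]
print(onz('top',np.array(c)/2.8+[240,80],.07)*1000)
c=[(248,298),(225,333),(82,192),(57,227)]
print(onz('scene',np.array(c)/2.8+[260,150],.07)*1000)
E
```

```text
top [ 272  207   67   60 1232] ((489.4146423339844, -17.88849639892578), (46.29146957397461, 200.6923370361328), 41.866790771484375) [[405.20001220703125, 41.400001525878906], [539.0999755859375, -108.0999984741211], [573.5999755859375, -77.19999694824219], [439.70001220703125, 72.30000305175781]]
scene [294 223  24  24 140] ((467.9400634765625, 11.561847686767578), (51.57469177246094, 80.5107421875), 6.78993034362793) [[437.6000061035156, 48.5], [447.1000061035156, -31.5], [498.29998779296875, -25.399999618530273], [488.79998779296875, 54.599998474121094]]
{('red', 'top'): ((414.8265380859375, 185.7653045654297), 6.4209980964660645), ('blk', 'top'): ((344.60345458984375, 111.22413635253906), 6.253421783447266), ('red', 'scene'): ((384.77777099609375, 263.77777099609375), 7.007160186767578), ('blk', 'scene'): ((440.0, 211.0), 5.385264873504639)}
red [ 0.60389625 -0.26207345  0.33142278] blk [ 0.77926731 -0.10720571  0.26752167] 0.24253324754354966 expect 0.24248711305964282 yaw 41.4472722523826
head ((679.9501342773438, -109.60368347167969), (248.17222595214844, 119.88029479980469), 40.95164489746094) [[546.9000244140625, -145.6999969482422], [625.5, -236.1999969482422], [813.0, -73.5], [734.4000244140625, 17.0]]
[[ 570.40052916  -75.70048689   70.        ]
 [ 537.76482788 -110.13339237   70.        ]
 [ 438.91321786   70.85232629   70.        ]
 [ 407.3747306    37.38780764   70.        ]]
[[ 573.33119879  -71.97715567   70.        ]
 [ 545.00719377 -105.3059708    70.        ]
 [ 439.03407793   75.54641011   70.        ]
 [ 409.46295787   39.1038096    70.        ]]
```

>>> step_arm(
  plan=[
    [[0.057, 0.203, 0.03], [0, 0, 0.03]],
    [[0.057, 0.203, 0.03], [0, 0, 0.03]],
    [[0.057, 0.203, 0.03], [0, 0, 0.03]],
    [[0.057, 0.203, 0.03], [0, 0, 0.03]],
    [[0.057, 0.203, 0.03], [0, 0, 0.03]],
  ],
  hand=-1,
)

```text
time_s: 0.52
eef_pos: [0.2687, -0.3748, 0.2367]
ee_rot: [[0.638, 0.77, -0.0], [0.77, -0.638, 0.001], [0.001, -0.001, -1.0]]
wrist_force: [-0.2, -0.1, 0.3]
width: 0.0606
grasp_force: 0.0
```

>>> step_arm(
  plan=[
    [[0.057, 0.203, 0], [0, 0, 0.03]],
    [[0.057, 0.203, 0], [0, 0, 0.03]],
    [[0.057, 0.203, 0], [0, 0, 0.03]],
    [[0.057, 0.203, 0], [0, 0, 0.03]],
    [[0.057, 0.203, 0], [0, 0, 0.03]],
  ],
)

```text
time_s: 0.93
eef_pos: [0.3113, -0.2226, 0.2367]
ee_rot: [[0.219, 0.976, -0.0], [0.976, -0.219, 0.0], [0.0, -0.0, -1.0]]
wrist_force: [0.5, -0.0, -0.1]
width: 0.0271
grasp_force: 0.0
```

>>> step_arm(
  plan=[
    [[0.057, 0.203, 0], [0, 0, 0.03]],
    [[0.057, 0.203, 0], [0, 0, 0.03]],
    [[0.057, 0.203, 0], [0, 0, 0.03]],
    [[0.057, 0.203, 0], [0, 0, 0.03]],
    [[0.057, 0.203, 0], [0, 0, 0.03]],
  ],
)

```text
time_s: 1.35
eef_pos: [0.354, -0.0704, 0.2369]
ee_rot: [[-0.248, 0.969, 0.0], [0.969, 0.248, 0.0], [0.0, 0.0, -1.0]]
wrist_force: [0.3, 0.2, 0.6]
width: 0.0004
grasp_force: 0.0
```

>>> step_arm(
  plan=[
    [[0.057, 0.203, 0], [0, 0, 0.03]],
    [[0.057, 0.203, 0], [0, 0, 0.03]],
    [[0.057, 0.203, 0], [0, 0, 0.03]],
    [[0.057, 0.203, 0], [0, 0, 0.03]],
    [[0.057, 0.203, 0], [0, 0, 0.03]],
  ],
)

```text
time_s: 1.77
eef_pos: [0.3967, 0.082, 0.2368]
ee_rot: [[-0.662, 0.75, -0.0], [0.75, 0.662, -0.0], [0.0, -0.0, -1.0]]
wrist_force: [-0.2, 0.1, -0.3]
width: 0.0003
grasp_force: 0.0
```

```bash
cat >> h.py <<'E'
ex=np.array([np.cos(np.radians(41.6)),np.sin(np.radians(41.6)),0]); ey=np.array([-ex[1],ex[0],0])
S0=np.array([.6104,-.1563,0])
def D(p): p=np.asarray(p)-S0; return np.stack([p@ex,p@ey,p[...,2]],-1)*1000
def wcam():
    s=ctrl.read_state(); c=ctrl.camera_info('wrist'); M=np.array(c['mount']); R=np.array(s['ee_rot'])
    return c,R@M[:3,:3],np.array(s['eef_pos'])+R@M[:3,3]
E
python3 - <<'E'
from h import *
s=ctrl.read_state(); print(s['time_s'],s['eef_pos'],s['ee_rot'].round(3).tolist(),s['joint_positions'].round(2),s['width'],s['wrist_force'].round(1)); print('D',D(s['eef_pos']))
c,R,p=wcam(); grab('wrist','w1'); np.savez('w1.npz',R=R,p=p); print(c)
# post edges in drill frame from top image
im=cv2.imread('pics/top0.png'); H,S,V=cv2.split(cv2.cvtColor(im,cv2.COLOR_BGR2HSV))
k,l,st,ce=cv2.connectedComponentsWithStats(((H<14)&(S>120)&(V>70)).astype(np.uint8))
v,u=np.nonzero(l==l[238,305]);Q=onz('top',np.c_[u,v],.085)
print(cv2.minAreaRect((Q[:,:2]*1000).astype(np.float32)))
q=D(Q); print('post D range',np.percentile(q,[1,50,99],axis=0))
E
```

```text
1.7667 [0.39674756 0.08200503 0.23684076] [[-0.662, 0.75, -0.0], [0.75, 0.662, -0.0], [0.0, -0.0, -1.0]] [-0.1  -0.33  2.01 -0.    1.46 -0.82] 0.00033057706991252003 [-0.2  0.1 -0.3]
D [ -1.55192809 320.05350003 236.84075818]
{'fx': 358.60779327415617, 'fy': 358.60779327415617, 'cx': 327.09872711181015, 'cy': 240.1586963161158, 'mount': array([[-6.33181298e-04, -9.66283110e-01, -2.57481165e-01,
         7.25682131e-02],
       [ 9.99998693e-01, -9.94806306e-04,  1.27420606e-03,
        -1.73934808e-04],
       [-1.48738768e-03, -2.57480022e-01,  9.66282477e-01,
        -1.70264546e-01],
       [ 0.00000000e+00,  0.00000000e+00,  0.00000000e+00,
         1.00000000e+00]])}
((489.19598388671875, -18.37896728515625), (45.78822708129883, 198.51046752929688), 41.86680221557617)
post D range [[-20.80502648  86.37343225  85.        ]
 [  1.27298508 182.52682385  85.        ]
 [ 23.02540286 279.82704958  85.        ]]
```

View pics/w1.png

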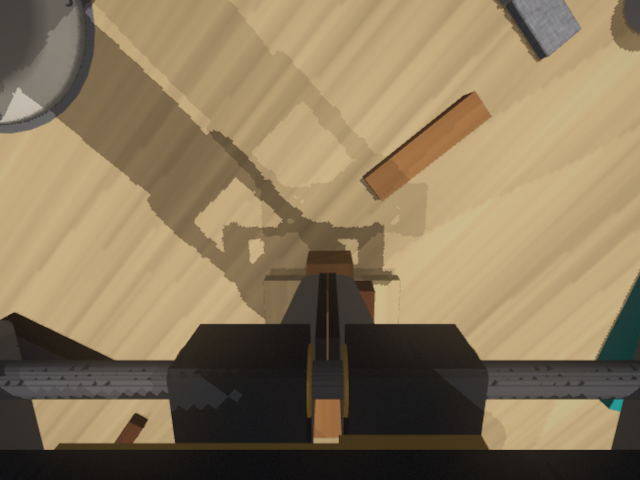

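The wrist view shows the post's plain end face at columns 306–353 and rows 252–276, beyond the fingers and in line with them. I'll measure the end from it.

```bash
python3 - <<'E'
from h import *
c=ctrl.camera_info('wrist'); z=np.load('w1.npz'); im=cv2.imread('pics/w1.png')
print(im[244:284:2,330].tolist()); print(im[262,298:362:3].tolist())
for uv,h in [((330,251.5),.04),((330,276),.085),((306,263),.0625),((353,263),.0625)]:
    r=z['R']@np.array([(uv[0]-c['cx'])/c['fx'],(uv[1]-c['cy'])/c['fy'],1]); P=z['p']+r*(h-z['p'][2])/r[2]; print(uv,D(P))
# project bit tip & end-of-post target in scene/top
for n in['scene','top']:
    c=ctrl.camera_info(n)
    for q in [(0,0,88),(0,0,133),(-21.5,9,85),(23.5,9,85),(-21.5,9,40),(-21.5,209,85),(23.5,209,85)]:
        P=S0+ex*q[0]/1e3+ey*q[1]/1e3+[0,0,q[2]/1e3]; k=np.array(c['rotation']).T@(P-c['position']); print(n,q,c['cx']+c['fx']*k[0]/k[2],c['cy']+c['fy']*k[1]/k[2])
E
```

```text
[[60, 85, 102], [60, 85, 101], [59, 84, 101], [51, 73, 90], [29, 46, 66], [29, 46, 64], [31, 49, 68], [31, 49, 69], [27, 46, 65], [28, 45, 65], [37, 59, 84], [36, 60, 86], [37, 61, 87], [38, 60, 88], [33, 53, 76], [18, 26, 33], [20, 26, 33], [22, 29, 34], [21, 27, 32], [22, 29, 34]]
[[79, 110, 131], [78, 108, 128], [76, 106, 125], [30, 48, 68], [29, 48, 69], [30, 48, 68], [29, 47, 67], [28, 46, 66], [29, 46, 67], [28, 46, 65], [29, 46, 66], [28, 46, 66], [29, 47, 67], [29, 47, 67], [32, 50, 69], [29, 49, 70], [32, 50, 71], [32, 51, 71], [54, 80, 103], [119, 161, 186], [95, 132, 154], [73, 102, 122]]
(330, 251.5) [  1.69940376 282.26023054  40.        ]
(330, 276) [  1.27010041 271.36798514  85.        ]
(306, 263) [-22.79275777 276.98316806  62.5       ]
(353, 263) [ 24.75515475 276.78396289  62.5       ]
scene (0, 0, 88) 369.97070227652307 278.44184556517007
scene (0, 0, 133) 371.0421507185368 269.2287110023856
scene (-21.5, 9, 85) 361.9557374297706 282.9824017011408
scene (23.5, 9, 85) 372.44150267576333 270.79799620411234
scene (-21.5, 9, 40) 361.1160209607809 291.6880359314558
scene (-21.5, 209, 85) 300.26681128483034 241.80103271603167
scene (23.5, 209, 85) 311.0440206220629 230.64337867493094
top (0, 0, 88) 358.3860548123745 192.7876572834536
top (0, 0, 133) 359.6354271638012 191.00688038980178
top (-21.5, 9, 85) 360.9315841439909 201.2627583432229
top (23.5, 9, 85) 350.0163389339534 188.31725026847516
top (-21.5, 9, 40) 359.6828286491311 202.657160849308
top (-21.5, 209, 85) 303.1936884053635 249.71506381370065
top (23.5, 209, 85) 292.2918567357328 236.7025743571738
```

>>> step_arm(
  plan=[
    [[0, 0, -0.25], [0, 0, 0]],
    [[0, 0, -0.25], [0, 0, 0]],
    [[0, 0, -0.25], [0, 0, 0]],
    [[0, 0, -0.25], [0, 0, 0]],
    [[0, 0, -0.24], [0, 0, 0]],
  ],
)

```text
time_s: 2.23
eef_pos: [0.3962, 0.0804, 0.0492]
ee_rot: [[-0.658, 0.753, -0.0], [0.753, 0.658, 0.0], [0.0, -0.0, -1.0]]
wrist_force: [0.9, 0.9, -0.1]
width: 0.0004
grasp_force: 0.0
```

>>> step_arm(
  plan=[
    [[0.03, -0.033, 0], [0, 0, 0]],
    [[0.03, -0.033, 0], [0, 0, 0]],
    [[0.03, -0.033, 0], [0, 0, 0]],
    [[0.03, -0.033, 0], [0, 0, 0]],
    [[0.03, -0.033, 0], [0, 0, 0]],
  ],
)

```text
time_s: 2.65
eef_pos: [0.4218, 0.0547, 0.0535]
ee_rot: [[-0.657, 0.754, 0.004], [0.754, 0.657, -0.0], [-0.003, 0.003, -1.0]]
wrist_force: [-0.6, 1.4, 2.2]
width: 0.0005
grasp_force: 1.1
```

>>> step_arm(
  plan=[
    [[0.03, -0.033, 0], [0, 0, 0]],
    [[0.03, -0.033, 0], [0, 0, 0]],
    [[0.03, -0.033, 0], [0, 0, 0]],
    [[0.03, -0.033, 0], [0, 0, 0]],
    [[0.03, -0.033, 0], [0, 0, 0]],
  ],
)

```text
time_s: 3.07
eef_pos: [0.4424, 0.0303, 0.0512]
ee_rot: [[-0.658, 0.753, 0.0], [0.753, 0.658, 0.0], [-0.0, 0.0, -1.0]]
wrist_force: [-1.4, 1.6, 2.6]
width: 0.0003
grasp_force: 1.1
```

>>> step_arm(
  plan=[
    [[0.023, -0.026, 0], [0, 0, 0]],
    [[0.023, -0.026, 0], [0, 0, 0]],
    [[0.023, -0.026, 0], [0, 0, 0]],
    [[0.023, -0.026, 0], [0, 0, 0]],
    [[0.023, -0.026, 0], [0, 0, 0]],
  ],
)

```text
time_s: 3.48
eef_pos: [0.4594, 0.0109, 0.051]
ee_rot: [[-0.658, 0.753, -0.0], [0.753, 0.658, -0.0], [0.0, -0.0, -1.0]]
wrist_force: [-1.6, 1.7, 0.8]
width: 0.0001
grasp_force: 1.0
```

```bash
python3 - <<'E'
from h import *
s=ctrl.read_state(); print('D',D(s['eef_pos']),s['wrist_force'])
grab('scene','s2'); grab('top','t2')
a=cv2.resize(cv2.imread('pics/s2.png')[205:325,280:420],None,fx=5,fy=5,interpolation=2)
cv2.imwrite('pics/s2c.png',a)
E
```

```text
D [ -1.92746455 225.30639933  50.99739487] [-1.64194931  1.74516358  0.79776841]
```

View pics/s2c.png

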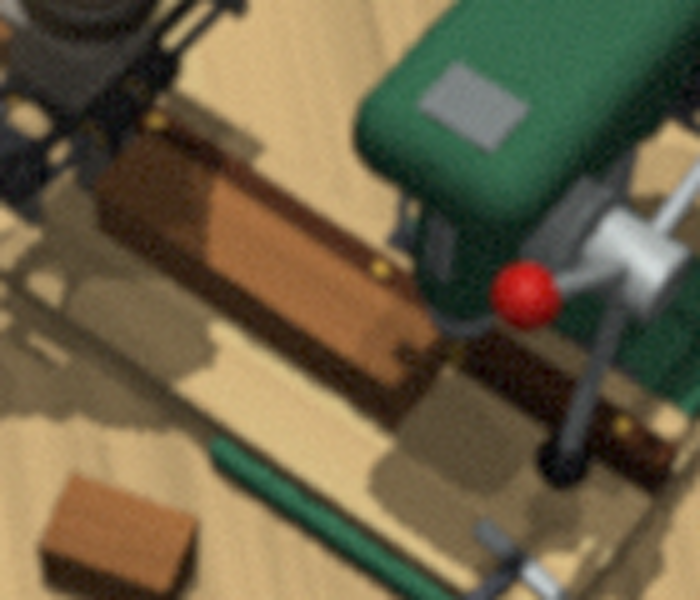

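The crop shows the brass bit just below the head at about (455,352), which is pixel (371,275). The post's marked end has its front top corner at (397,388), which is pixel (359,283), still short of the bit and snug to the fence. I'll measure the gap more precisely.

```bash
python3 - <<'E'
from h import *
ims=[]
for _ in range(5): ims.append(ctrl.get_image('scene')[0].astype(np.float32))
im=np.mean(ims,0)[:,:,::-1].astype(np.uint8); cv2.imwrite('pics/s3.png',im)
H,S,V=cv2.split(cv2.cvtColor(im,cv2.COLOR_BGR2HSV))
print('V'); 
for r in range(266,292,2): print(r,[f"{H[r,c]}/{S[r,c]}/{V[r,c]}" for c in range(354,378)])
E
```

```text
V
266 ['13/156/152', '14/159/154', '14/158/153', '14/159/148', '14/159/141', '13/159/136', '14/158/131', '13/158/123', '14/162/113', '13/161/100', '12/152/82', '13/98/60', '38/23/44', '76/70/40', '71/110/37', '71/96/37', '72/109/35', '77/150/34', '76/147/33', '71/107/38', '78/128/34', '73/138/35', '75/124/37', '53/66/35']
268 ['13/157/145', '14/156/139', '13/156/136', '14/160/131', '13/160/132', '14/159/133', '14/160/134', '14/156/136', '14/164/132', '14/160/132', '13/153/123', '12/133/102', '11/70/73', '45/9/54', '98/22/47', '83/24/42', '81/50/36', '78/77/33', '78/75/34', '78/75/34', '73/48/37', '77/55/42', '73/49/47', '68/20/52']
270 ['14/160/140', '14/160/131', '13/155/123', '13/158/126', '13/158/126', '14/163/125', '14/159/130', '14/159/130', '14/158/132', '14/159/135', '14/161/135', '14/156/129', '14/144/106', '10/90/74', '12/23/55', '75/9/57', '102/22/58', '90/13/57', '75/9/57', '100/13/59', '90/13/58', '75/17/59', '90/5/55', '0/15/50']
272 ['13/155/130', '13/155/130', '14/157/130', '13/158/129', '14/156/126', '14/157/122', '14/159/112', '14/154/114', '14/160/121', '14/158/129'
[... 2345 characters left out ...]
'19/108/87', '19/103/87', '19/108/87', '20/104/91', '19/103/97']
288 ['18/119/88', '15/129/69', '14/150/56', '13/159/53', '14/157/47', '13/159/48', '14/154/53', '16/133/65', '17/113/79', '19/108/87', '18/108/90', '18/106/91', '18/104/91', '19/104/91', '19/102/90', '19/106/89', '19/101/88', '19/103/87', '19/104/88', '19/106/87', '18/103/87', '19/110/86', '18/104/88', '19/108/90']
290 ['20/100/173', '20/103/131', '18/106/96', '17/121/74', '16/131/64', '15/126/67', '15/111/76', '19/112/84', '18/108/90', '18/103/92', '20/105/90', '18/104/91', '18/109/89', '18/106/89', '20/100/89', '19/104/91', '18/108/92', '18/102/90', '20/104/88', '19/104/88', '19/103/89', '19/106/87', '19/104/86', '19/107/88']
```

>>> step_arm(
  plan=[
    [[0.013, -0.0145, 0], [0, 0, 0]],
    [[0.013, -0.0145, 0], [0, 0, 0]],
    [[0, 0, 0], [0, 0, 0]],
    [[0, 0, 0], [0, 0, 0]],
  ],
)

```text
time_s: 4.17
eef_pos: [0.4633, 0.0067, 0.0511]
ee_rot: [[-0.658, 0.753, 0.0], [0.753, 0.658, -0.0], [-0.0, 0.0, -1.0]]
wrist_force: [0.1, 0.1, -0.4]
width: 0.0004
grasp_force: 0.0
```

>>> step_arm(
  plan=[
    [[-0.08, 0.09, 0], [0, 0, 0]],
    [[-0.08, 0.09, 0.2], [0, 0, 0]],
    [[-0.03, 0.03, 0.25], [0, 0, 0]],
    [[0, 0, 0.25], [0, 0, 0]],
    [[0, 0, 0.25], [0, 0, 0]],
  ],
)

```text
time_s: 4.58
eef_pos: [0.4338, 0.0389, 0.1951]
ee_rot: [[-0.658, 0.753, -0.0], [0.753, 0.658, -0.0], [0.0, -0.0, -1.0]]
wrist_force: [1.7, 0.7, -0.5]
width: 0.0006
grasp_force: 0.0
```

```bash
python3 - <<'E'
from h import *
from scipy.spatial.transform import Rotation as Ro
s=ctrl.read_state(); q=s['joint_positions']; print(q.round(3))
E_=lambda j1,phi:Ro.from_euler('z',j1)*Ro.from_euler('y',phi)
print('check',np.abs((E_(q[0],q[1]+q[2])*Ro.from_euler('ZYZ',[q[3],q[4],q[5]+np.pi/2])).as_matrix()-s['ee_rot']).max())
z=np.array([0,0,1.])
for nm,sg in [('A',1),('B',-1)]:
  for t in (0,15,30,45,60):
    t_=np.radians(t); tz=np.sin(t_)*ex-np.cos(t_)*z; y=sg*ey; M=np.stack([np.cross(y,tz),y,tz],1)
    for phi in (1.5,1.9):
      for j1 in (-.35,-.55):
        e=(E_(j1,phi).inv()*Ro.from_matrix(M)).as_euler('ZYZ'); e[2]-=np.pi/2
        print(nm,t,phi,j1,((e+np.pi)%(2*np.pi)-np.pi).round(2))
E
```

```text
[-0.189 -0.203  1.991 -0.     1.354 -0.908]
check 2.7034581170926053e-16
A 0 1.5 -0.35 [ 0.    1.64 -2.65]
A 0 1.5 -0.55 [ 0.    1.64 -2.85]
A 0 1.9 -0.35 [ 0.    1.24 -2.65]
A 0 1.9 -0.55 [ 0.    1.24 -2.85]
A 15 1.5 -0.35 [ 0.23  1.52 -2.64]
A 15 1.5 -0.55 [ 0.25  1.56 -2.84]
A 15 1.9 -0.35 [ 0.25  1.13 -2.74]
A 15 1.9 -0.55 [ 0.27  1.18 -2.94]
A 30 1.5 -0.35 [ 0.46  1.39 -2.67]
A 30 1.5 -0.55 [ 0.5   1.49 -2.85]
A 30 1.9 -0.35 [ 0.53  1.04 -2.87]
A 30 1.9 -0.55 [ 0.55  1.14 -3.06]
A 45 1.5 -0.35 [ 0.71  1.28 -2.73]
A 45 1.5 -0.55 [ 0.75  1.42 -2.88]
A 45 1.9 -0.35 [ 0.84  0.99 -3.04]
A 45 1.9 -0.55 [0.84 1.13 3.1 ]
A 60 1.5 -0.35 [ 0.97  1.19 -2.81]
A 60 1.5 -0.55 [ 1.01  1.35 -2.93]
A 60 1.9 -0.35 [1.15 0.99 3.08]
A 60 1.9 -0.55 [1.13 1.16 2.99]
B 0 1.5 -0.35 [0.   1.64 0.49]
B 0 1.5 -0.55 [0.   1.64 0.29]
B 0 1.9 -0.35 [0.   1.24 0.49]
B 0 1.9 -0.55 [0.   1.24 0.29]
B 15 1.5 -0.35 [0.23 1.52 0.5 ]
B 15 1.5 -0.55 [0.25 1.56 0.3 ]
B 15 1.9 -0.35 [0.25 1.13 0.4 ]
B 15 1.9 -0.55 [0.27 1.18 0.2 ]
B 30 1.5 -0.35 [0.46 1.39 0.47]
B 30 1.5 -0.55 [0.5  1.49 0.29]
B 30 1.9 -0.35 [0.53 1.04 0.27]
B 30 1.9 -0.55 [0.55 1.14 0.08]
B 45 1.5 -0.35 [0.71 1.28 0.41]
B 45 1.5 -0.55 [0.75 1.42 0.26]
B 45 1.9 -0.35 [0.84 0.99 0.11]
B 45 1.9 -0.55 [ 0.84  1.13 -0.04]
B 60 1.5 -0.35 [0.97 1.19 0.33]
B 60 1.5 -0.55 [1.01 1.35 0.21]
B 60 1.9 -0.35 [ 1.15  0.99 -0.07]
B 60 1.9 -0.55 [ 1.13  1.16 -0.16]
```

>>> step_arm(
  plan=[
    [[0.03, -0.148, 0.05], [0, 0, 0.0333]],
    [[0.03, -0.148, 0.05], [0, 0, 0.0333]],
    [[0.03, -0.148, 0], [0, 0, 0.0333]],
    [[0.03, -0.148, 0], [0, 0, 0.0333]],
    [[0.03, -0.148, 0], [0, 0, 0.0333]],
  ],
)

```text
time_s: 5.0
eef_pos: [0.4574, -0.0738, 0.209]
ee_rot: [[-0.948, 0.319, 0.001], [0.319, 0.948, -0.001], [-0.001, -0.0, -1.0]]
wrist_force: [-0.2, -0.2, 0.2]
width: 0.0005
grasp_force: 0.0
```

>>> step_arm(
  plan=[
    [[0.03, -0.148, 0], [0, 0, 0.0333]],
    [[0.03, -0.148, 0], [0, 0, 0.0333]],
    [[0.03, -0.148, 0], [0, 0, 0.0333]],
    [[0.03, -0.148, 0], [0, 0, 0.0333]],
    [[0.03, -0.148, 0], [0, 0, 0.0333]],
  ],
)

```text
time_s: 5.42
eef_pos: [0.4797, -0.1849, 0.2086]
ee_rot: [[-0.98, -0.197, 0.0], [-0.197, 0.98, -0.0], [-0.0, -0.0, -1.0]]
wrist_force: [0.1, 0.5, 0.4]
width: 0.0006
grasp_force: 0.0
```

>>> step_arm(
  plan=[
    [[0, 0, -0.09], [0.0067, -0.0327, 0]],
    [[0, 0, -0.09], [0.0067, -0.0327, 0]],
    [[0, 0, -0.09], [0.0067, -0.0327, 0]],
    [[0, 0, -0.09], [0.0067, -0.0327, 0]],
    [[0, 0, -0.09], [0.0067, -0.0327, 0]],
  ],
)

```text
time_s: 5.83
eef_pos: [0.4799, -0.1844, 0.1416]
ee_rot: [[-0.847, -0.192, 0.496], [-0.166, 0.981, 0.098], [-0.505, 0.001, -0.863]]
wrist_force: [-0.9, -0.1, -1.5]
width: 0.0002
grasp_force: 0.0
```

```bash
python3 - <<'E'
from h import *
s=ctrl.read_state(); print(s['time_s'],s['eef_pos'],D(s['eef_pos']),s['joint_positions'].round(2))
c,R,p=wcam(); grab('wrist','w2'); np.savez('w2.npz',R=R,p=p)
E
```

```text
5.8333 [ 0.47987197 -0.1843512   0.14156447] [-116.23254026   65.68435051  141.56446755] [-0.91 -0.23  2.22  0.57  0.98 -2.96]
```

View pics/w2.png

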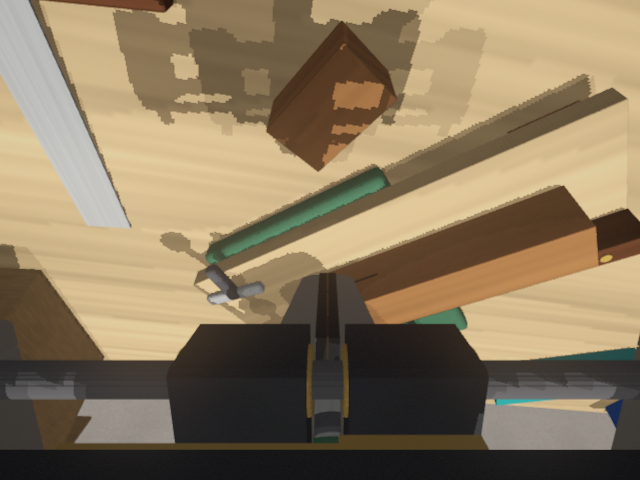

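The wrist image is inverted, with forward at the bottom. The bit and the marked end are hidden behind the fingers, near (340,310). I'll turn and tilt further so they appear above the fingertips.

>>> step_arm(
  plan=[
    [[0.007, 0.097, 0.04], [0, 0, -0.0347]],
    [[0.007, 0.097, 0.04], [0, 0, -0.0347]],
    [[0.007, 0.097, 0.04], [0, 0, -0.0347]],
    [[0.007, 0.097, 0.04], [0, 0, -0.0347]],
  ],
)

```text
time_s: 6.22
eef_pos: [0.483, -0.1326, 0.1626]
ee_rot: [[-0.851, 0.19, 0.489], [0.167, 0.982, -0.092], [-0.497, 0.003, -0.868]]
wrist_force: [-0.5, 0.4, -1.3]
width: 0.0001
grasp_force: 0.0
```

>>> step_arm(
  plan=[
    [[0, 0, 0], [-0.0064, -0.027, 0]],
    [[0, 0, 0], [-0.0064, -0.027, 0]],
    [[0, 0, 0], [-0.0064, -0.027, 0]],
    [[0, 0, 0], [0, 0, 0]],
  ],
)

```text
time_s: 6.55
eef_pos: [0.4805, -0.1301, 0.1574]
ee_rot: [[-0.701, 0.185, 0.689], [0.129, 0.983, -0.133], [-0.701, -0.005, -0.713]]
wrist_force: [0.2, 0.8, -0.8]
width: 0.0002
grasp_force: 0.0
```

```bash
python3 - <<'E'
from h import *
s=ctrl.read_state(); print(s['time_s'],s['eef_pos'],D(s['eef_pos']),s['joint_positions'].round(2))
c,R,p=wcam(); grab('wrist','w3'); np.savez('w3.npz',R=R,p=p)
for q in [(0,0,88),(0,0,133),(-21.5,9,85),(23.5,9,85),(-21.5,9,40)]:
    P=S0+ex*q[0]/1e3+ey*q[1]/1e3+[0,0,q[2]/1e3]; k=R.T@(P-p); print(q,c['cx']+c['fx']*k[0]/k[2],c['cy']+c['fy']*k[1]/k[2],k[2])
E
```

```text
6.55 [ 0.48054444 -0.13014303  0.15741799] [-79.73944347 105.77464662 157.4179854 ] [-0.78 -0.62  2.55  0.69  0.65 -2.61]
(0, 0, 88) 325.6140430735357 276.0677900488786 0.33272322910865776
(0, 0, 133) 325.3216611280795 323.5848053800381 0.3098865902341009
(-21.5, 9, 85) 312.5304250235464 263.26215175270556 0.3167990419689193
(23.5, 9, 85) 351.03936023937496 276.48471022435467 0.34045438544904516
(-21.5, 9, 40) 313.676921480387 220.76824155486054 0.3396356808434761
```

View pics/w3.png

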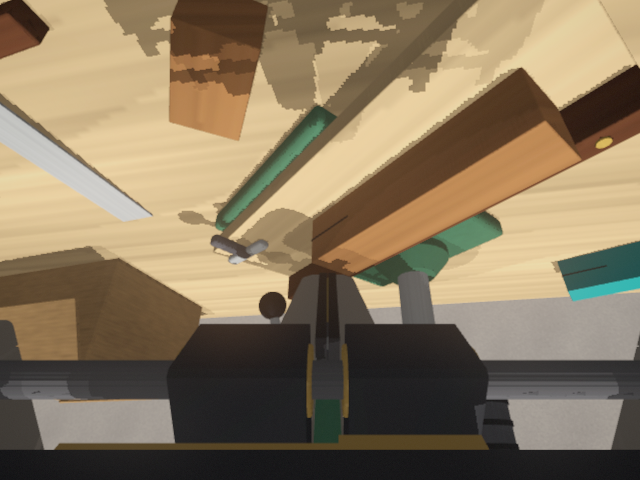

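The wrist view shows the post's marked end with its front vertical edge at column ~313.5 (rows 218–262). That matches an end about 9 mm from the spindle axis. The bit is still just behind the fingertips at (325,280), so I'll shift sideways to see it.

>>> step_arm(
  plan=[
    [[-0.025, -0.13, 0], [0, 0, 0]],
    [[-0.025, -0.13, 0], [0, 0, 0]],
    [[-0.025, -0.13, 0], [0, 0, 0]],
    [[0, 0, 0], [0, 0, 0]],
  ],
)

```text
time_s: 6.93
eef_pos: [0.4722, -0.1957, 0.1642]
ee_rot: [[-0.699, 0.189, 0.69], [0.127, 0.982, -0.141], [-0.704, -0.011, -0.71]]
wrist_force: [0.4, 0.5, 0.3]
width: 0.0006
grasp_force: 0.0
```

```bash
python3 - <<'E'
from h import *
s=ctrl.read_state(); print(s['time_s'],s['eef_pos'],D(s['eef_pos']),s['joint_positions'].round(2))
c,R,p=wcam(); grab('wrist','w4'); np.savez('w4.npz',R=R,p=p)
for q in [(0,0,88),(0,0,133),(-21.5,9,85),(23.5,9,85),(-21.5,9,40)]:
    P=S0+ex*q[0]/1e3+ey*q[1]/1e3+[0,0,q[2]/1e3]; k=R.T@(P-p); print(q,c['cx']+c['fx']*k[0]/k[2],c['cy']+c['fy']*k[1]/k[2],k[2])
a=cv2.imread('pics/w4.png')[190:340,300:460]; cv2.imwrite('pics/w4c.png',cv2.resize(a,None,fx=4,fy=4,interpolation=2))
E
```

```text
6.9333 [ 0.47224559 -0.195745    0.16424433] [-129.50017337   62.22743465  164.24433363] [-0.96 -0.54  2.49  0.8   0.75 -2.83]
(0, 0, 88) 398.02285784228627 267.4568715317458 0.33215833139459894
(0, 0, 133) 402.73177189253613 314.48079206362365 0.3094540080552053
(-21.5, 9, 85) 388.47064278419333 254.21655842409396 0.31627121129240726
(23.5, 9, 85) 421.9419118438186 268.12899047480255 0.339725300012711
(-21.5, 9, 40) 384.8116301994114 212.17479765623244 0.33897553463180086
```

View pics/w4c.png

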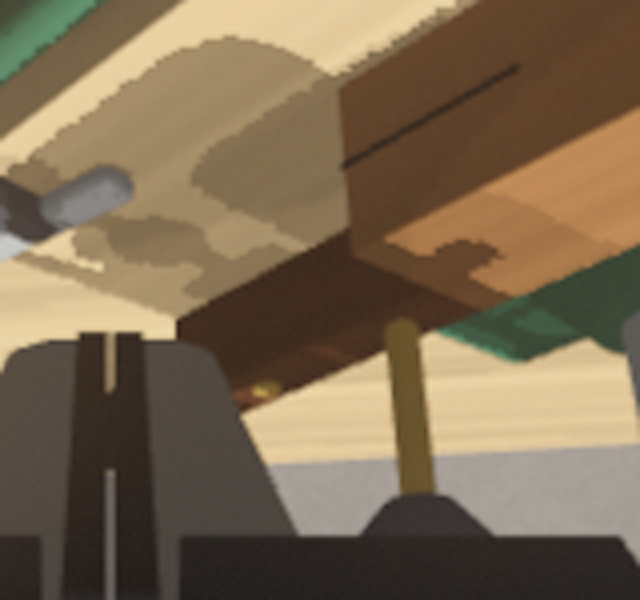

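The bit shows clearly, tip at crop (403,322), which is pixel (400.8,270.5). The post's front top corner is at (357,255), which is pixel (389.3,253.8). Now I'll compute the clearance.

```bash
python3 - <<'E'
from h import *
c=ctrl.camera_info('wrist'); z=np.load('w4.npz'); R,p=z['R'],z['p']
def cast(uv,x):
    r=R@np.array([(uv[0]-c['cx'])/c['fx'],(uv[1]-c['cy'])/c['fy'],1]); o=D(p); rd=np.array([r@ex,r@ey,r[2]]); return o+rd*(x-o[0])/rd[0]
f=lambda a,b:(300+(a-1.5)/4,190+(b-1.5)/4)
for n,uv,x in [('tip',(403,320),0),('mid',(409,405),0),('base',(416,490),0),('ptop',(357,257),-21.5),('pbot',(340,90),-21.5),('backtop',(507,303),23.5)]: print(n,cast(f(*uv),x))
# same, post top corner by height plane
for n,uv,h in [('ptop',(357,257),85),('pbot',(340,90),40),('backtop',(507,303),85)]:
    uv=f(*uv); r=R@np.array([(uv[0]-c['cx'])/c['fx'],(uv[1]-c['cy'])/c['fy'],1]); print(n,D(p+r*(h/1e3-p[2])/r[2]))
E
```

```text
tip [-2.84217094e-14  2.51460556e+00  9.11617388e+01]
mid [2.84217094e-14 1.72187599e+00 1.11755901e+02]
base [  0.           1.25164178 131.22654057]
ptop [-21.5          9.50465662  84.86983368]
pbot [-21.5          8.7724834   39.81876955]
backtop [23.5        14.39237881 84.18018502]
ptop [-21.68430264   9.66936272  85.        ]
pbot [-21.69718751   8.94938634  40.        ]
backtop [22.09893758 15.39829179 85.        ]
```

```bash
python3 - <<'E'
from h import *
c=ctrl.camera_info('wrist'); z=np.load('w3.npz'); R,p=z['R'],z['p']
for uv in [(316,263),(547,120),(582,160),(355,275)]:
    r=R@np.array([(uv[0]-c['cx'])/c['fx'],(uv[1]-c['cy'])/c['fy'],1]); print(uv,D(p+r*(.085-p[2])/r[2]).round(1))
red=np.array([.6039,-.2621,.3314]); print('red D',D(red)); s=ctrl.read_state(); print(D(s['eef_pos']), s['ee_rot'].round(3).tolist(),s['joint_positions'].round(2))
E
```

```text
(316, 263) [-19.4  11.3  85. ]
(547, 120) [-21.8 210.2  85. ]
(582, 160) [ 23.2 209.   85. ]
(355, 275) [24.2 13.8 85. ]
red D [-75.10408089 -74.80151759 331.4       ]
[-128.33417923   63.559578    163.48369517] [[-0.699, 0.188, 0.689], [0.128, 0.982, -0.139], [-0.703, -0.009, -0.711]] [-0.96 -0.54  2.49  0.8   0.75 -2.83]
```

The far end is square at 209–210 mm, so the post isn't yawed. The marked end is at about 9.5 mm and the bit's edge at about 4 mm, so the clearance is about 5 mm. Next I go to the handle: lift and untilt, turn, then tilt toward the ball.

>>> step_arm(
  plan=[
    [[-0.03, 0, 0.2], [0.007, 0.0348, 0]],
    [[-0.03, 0, 0.2], [0.007, 0.0348, 0]],
    [[-0.03, 0, 0.2], [0.007, 0.0348, 0]],
    [[-0.03, 0, 0.2], [0.007, 0.0348, 0]],
  ],
  hand=0.1,
)

```text
time_s: 7.32
eef_pos: [0.4562, -0.19, 0.2739]
ee_rot: [[-0.917, 0.182, 0.354], [0.169, 0.983, -0.066], [-0.36, -0.001, -0.933]]
wrist_force: [1.5, 0.4, 0.4]
width: 0.0253
grasp_force: 0.0
```

>>> step_arm(
  plan=[
    [[0, 0, 0.2], [0.007, 0.0348, 0]],
    [[0, 0, 0.2], [0.007, 0.0348, 0]],
    [[0, 0, 0.2], [0.007, 0.0348, 0]],
  ],
)

```text
time_s: 7.57
eef_pos: [0.4573, -0.1897, 0.3647]
ee_rot: [[-0.982, 0.183, 0.036], [0.183, 0.983, -0.002], [-0.036, 0.004, -0.999]]
wrist_force: [-0.4, -0.5, -0.4]
width: 0.045
grasp_force: 0.0
```

>>> step_arm(
  plan=[
    [[0, -0.03, 0.02], [0, 0, -0.0354]],
    [[0, -0.03, 0.02], [0, 0, -0.0354]],
    [[0, -0.03, 0.02], [0, 0, -0.0354]],
    [[0, -0.03, 0.02], [0, 0, -0.0354]],
    [[0, -0.03, 0.02], [0, 0, -0.0354]],
  ],
)

```text
time_s: 7.98
eef_pos: [0.4573, -0.2124, 0.377]
ee_rot: [[-0.734, 0.678, 0.034], [0.678, 0.735, -0.023], [-0.041, 0.006, -0.999]]
wrist_force: [0.8, -0.2, 0.6]
width: 0.0508
grasp_force: 0.0
```

>>> step_arm(
  plan=[
    [[0.03, -0.03, 0], [0, 0, -0.0354]],
    [[0.03, -0.03, 0], [0, 0, -0.0354]],
    [[0.03, -0.03, 0], [0, 0, -0.0354]],
    [[0.03, -0.03, 0], [0, 0, -0.0354]],
    [[0.03, -0.03, 0], [0, 0, -0.0354]],
  ],
)

```text
time_s: 8.4
eef_pos: [0.48, -0.2348, 0.3769]
ee_rot: [[-0.266, 0.964, 0.019], [0.963, 0.266, -0.039], [-0.043, 0.008, -0.999]]
wrist_force: [0.8, 0.1, -0.2]
width: 0.0506
grasp_force: 0.0
```

>>> step_arm(
  plan=[
    [[0.03, -0.03, 0], [0, 0, -0.0354]],
    [[0.03, -0.03, 0], [0, 0, -0.0354]],
    [[0.03, -0.03, 0], [0, 0, -0.0354]],
    [[0.03, -0.03, 0], [0, 0, -0.0354]],
    [[0.03, -0.03, 0], [0, 0, -0.0354]],
  ],
)

```text
time_s: 8.82
eef_pos: [0.5026, -0.2572, 0.3767]
ee_rot: [[0.283, 0.959, -0.003], [0.958, -0.282, -0.045], [-0.044, 0.009, -0.999]]
wrist_force: [0.3, -0.1, -0.3]
width: 0.0504
grasp_force: 0.0
```

>>> step_arm(
  plan=[
    [[0.03, 0, 0], [0, 0, -0.0354]],
    [[0.03, 0, 0], [0, 0, -0.0354]],
    [[0.03, 0, 0], [0, 0, -0.0354]],
    [[0.03, 0, 0], [0, 0, -0.0354]],
    [[0.03, 0, 0], [0, 0, -0.0354]],
  ],
)

```text
time_s: 9.23
eef_pos: [0.5251, -0.2569, 0.3767]
ee_rot: [[0.746, 0.666, -0.025], [0.665, -0.746, -0.038], [-0.044, 0.012, -0.999]]
wrist_force: [-0.1, -0.3, 0.0]
width: 0.0506
grasp_force: 0.0
```

>>> step_arm(
  plan=[
    [[0, 0, 0], [0.0221, -0.0249, 0]],
    [[0, 0, 0], [0.0221, -0.0249, 0]],
    [[0, 0, 0], [0.0221, -0.0249, 0]],
    [[0, 0, 0], [0.0221, -0.0249, 0]],
    [[0, 0, 0], [0.0221, -0.0249, 0]],
  ],
)

```text
time_s: 9.65
eef_pos: [0.5248, -0.257, 0.3773]
ee_rot: [[0.656, 0.666, 0.356], [0.594, -0.746, 0.3], [0.465, 0.015, -0.885]]
wrist_force: [-1.1, 0.3, -0.4]
width: 0.0508
grasp_force: 0.0
```

```bash
cat > g.py <<'E'
from h import *
from scipy.spatial.transform import Rotation as Ro
import sys
a,off,t=float(sys.argv[1]),float(sys.argv[2]),30   # spoke angle deg (45=rest), TCP beyond ball (m)
s=ctrl.read_state(); z=np.array([0,0,1.]); t_=np.radians(t)
tz=np.sin(t_)*ex-np.cos(t_)*z; y=-ey; M=np.stack([np.cross(y,tz),y,tz],1)
hub=np.array([.6039,-.2621,.3314])+.099*ex-.099*z
ball=hub+.14*(-np.cos(np.radians(a))*ex+np.sin(np.radians(a))*z)
d=ball+off*tz-s['eef_pos']; rv=Ro.from_matrix(M@s['ee_rot'].T).as_rotvec()
print(s['time_s'],'pos',D(s['eef_pos']).round(1),'shift u',(d/.15).round(3),'turn u',(rv/np.pi).round(4),'deg',np.degrees(np.linalg.norm(rv)).round(1),'q',s['joint_positions'].round(2),'w',s['width'].round(4),s['wrist_force'].round(1))
E
python3 g.py 45 -.06
```

```text
Traceback (most recent call last):
  File "g.py", line 10, in <module>
    print(s['time_s'],'pos',D(s['eef_pos']).round(1),'shift u',(d/.15).round(3),'turn u',(rv/np.pi).round(4),'deg',np.degrees(np.linalg.norm(rv)).round(1),'q',s['joint_positions'].round(2),'w',s['width'].round(4),s['wrist_force'].round(1))
                                                                                                                                                                                                 ^^^^^^^^^^^^^^^^
AttributeError: 'float' object has no attribute 'round'
```

```bash
sed -i "s/s\['width'\].round(4)/round(s['width'],4)/" g.py; python3 g.py 45 -.06; python3 g.py 45 .015
```

```text
9.65 pos [-130.9  -18.5  377.3] shift u [ 0.378 -0.166  0.04 ] turn u [ 0.0119 -0.0063 -0.0007] deg 2.4 q [-0.93  0.02  1.5   0.48  1.65 -0.06] w 0.0508 [-1.1  0.3 -0.4]
9.65 pos [-130.9  -18.5  377.3] shift u [ 0.565 -0.001 -0.393] turn u [ 0.0119 -0.0063 -0.0007] deg 2.4 q [-0.93  0.02  1.5   0.48  1.65 -0.06] w 0.0508 [-1.1  0.3 -0.4]
```

>>> step_arm(
  plan=[
    [[0.126, -0.055, 0.013], [0.006, -0.003, 0]],
    [[0.126, -0.055, 0.013], [0.006, -0.003, 0]],
    [[0.126, -0.055, 0.013], [0, 0, 0]],
    [[0, 0, 0], [0, 0, 0]],
  ],
)

```text
time_s: 9.98
eef_pos: [0.5828, -0.2825, 0.3808]
ee_rot: [[0.649, 0.665, 0.368], [0.576, -0.746, 0.333], [0.496, -0.004, -0.868]]
wrist_force: [0.2, -0.5, 0.9]
width: 0.0506
grasp_force: 0.0
```

```bash
python3 g.py 45 .015; python3 - <<'E'
from h import *
c,R,p=wcam(); im,d=grab('wrist','w5')
H,S,V=cv2.split(cv2.cvtColor(im,cv2.COLOR_RGB2HSV)); m=(((H<6)|(H>174))&(S>150)&(V>60)).astype(np.uint8)
k,l,st,ce=cv2.connectedComponentsWithStats(m); i=1+np.argmax(st[1:,4]); cs,_=cv2.findContours((l==i).astype(np.uint8),0,1); (u,v),r=cv2.minEnclosingCircle(cs[0]); print(st[i],u,v,r)
P=R@(np.array([(u-c['cx'])/c['fx'],(v-c['cy'])/c['fy'],1]))
D0=.0145*c['fx']/r; w=p+P*D0; print('ball by size',D(w), 'depth',np.median(d[l==i])); dd=np.median(d[l==i])+.010; print('ball by depth',D(p+P*dd))
E
```

```text
9.9833 pos [-104.4  -76.1  380.8] shift u [ 0.178  0.169 -0.416] turn u [-0.     -0.0019 -0.0007] deg 0.4 q [-0.9   0.19  1.32  0.52  1.65 -0.02] w 0.0506 [ 0.2 -0.5  0.9]
[ 305  235   43   42 1405] 326.0 255.2073211669922 21.38551139831543
ball by size [-73.48325376 -74.80786075 326.98878717] depth 0.22781433
ball by depth [-74.63928115 -74.84674081 332.19885084]
```

View pics/w5.png

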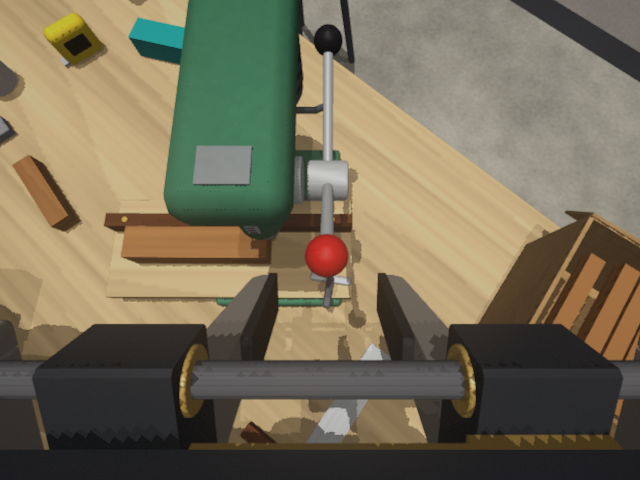

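The red ball at (326,255) is centred between the open fingers, and its position agrees with the model to 1 mm. Advancing and gripping.

>>> step_arm(
  plan=[
    [[0.0445, 0.042, -0.104], [0, 0, 0]],
    [[0.0445, 0.042, -0.104], [0, 0, 0]],
    [[0.0445, 0.042, -0.104], [0, 0, 0]],
    [[0.0445, 0.042, -0.104], [0, 0, 0]],
    [[0, 0, 0], [0, 0, 0]],
  ],
)

```text
time_s: 10.45
eef_pos: [0.6068, -0.2538, 0.3159]
ee_rot: [[0.649, 0.668, 0.365], [0.577, -0.744, 0.337], [0.497, -0.009, -0.868]]
wrist_force: [-0.5, -0.6, -0.7]
width: 0.0509
grasp_force: 0.0
```

>>> step_arm(
  plan=[
    [[0, 0, 0], [0, 0, 0]],
    [[0, 0, 0], [0, 0, 0]],
    [[0, 0, 0], [0, 0, 0]],
    [[0, 0, 0], [0, 0, 0]],
    [[0, 0, 0], [0, 0, 0]],
  ],
  hand=-1,
)

```text
time_s: 10.87
eef_pos: [0.6085, -0.2584, 0.3212]
ee_rot: [[0.646, 0.665, 0.375], [0.578, -0.747, 0.33], [0.499, 0.003, -0.866]]
wrist_force: [3.9, -1.7, -0.2]
width: 0.0276
grasp_force: 30.0
```

```bash
for a in 45 30 15 0 -15 -29.5; do python3 g.py $a .015 | cut -c1-110; done; python3 - <<'E'
from h import *
s=ctrl.read_state(); print(s['width'],s['grasp_force'],s['wrist_force'])
E
```

```text
10.8667 pos [-69.2 -75.1 321.2] shift u [ 0.007  0.009 -0.018] turn u [ 0.001   0.0005 -0.0005] deg 0.2 q [-0.
10.8667 pos [-69.2 -75.1 321.2] shift u [-0.104 -0.09  -0.212] turn u [ 0.001   0.0005 -0.0005] deg 0.2 q [-0.
10.8667 pos [-69.2 -75.1 321.2] shift u [-0.174 -0.152 -0.437] turn u [ 0.001   0.0005 -0.0005] deg 0.2 q [-0.
10.8667 pos [-69.2 -75.1 321.2] shift u [-0.198 -0.173 -0.678] turn u [ 0.001   0.0005 -0.0005] deg 0.2 q [-0.
10.8667 pos [-69.2 -75.1 321.2] shift u [-0.174 -0.152 -0.92 ] turn u [ 0.001   0.0005 -0.0005] deg 0.2 q [-0.
10.8667 pos [-69.2 -75.1 321.2] shift u [-0.107 -0.092 -1.138] turn u [ 0.001   0.0005 -0.0005] deg 0.2 q [-0.
0.027554400328937658 29.99965488910675 [ 3.9398394  -1.69350803 -0.23215778]
```

>>> step_arm(
  plan=[
    [[-0.041, -0.037, -0.063], [0, 0, 0]],
    [[-0.037, -0.033, -0.065], [0, 0, 0]],
    [[-0.033, -0.029, -0.067], [0, 0, 0]],
    [[-0.028, -0.025, -0.073], [0, 0, 0]],
    [[-0.023, -0.02, -0.075], [0, 0, 0]],
  ],
)

```text
time_s: 11.28
eef_pos: [0.5838, -0.2804, 0.2706]
ee_rot: [[0.645, 0.666, 0.375], [0.578, -0.746, 0.33], [0.5, 0.004, -0.866]]
wrist_force: [0.3, -1.2, 7.8]
width: 0.0271
grasp_force: 30.0
```

```bash
for a in 30 20 ; do python3 g.py $a .015 ; done; python3 - <<'E'
from h import *
s=ctrl.read_state(); print(s['width'],s['grasp_force'],s['wrist_force'])
E
```

```text
11.2833 pos [-102.3  -75.1  270.6] shift u [0.06  0.057 0.126] turn u [ 0.0011  0.0007 -0.0007] deg 0.3 q [-0.9   0.22  1.5   0.53  1.46 -0.12] w 0.0271 [ 0.3 -1.2  7.8]
11.2833 pos [-102.3  -75.1  270.6] shift u [ 0.009  0.011 -0.022] turn u [ 0.0011  0.0007 -0.0007] deg 0.3 q [-0.9   0.22  1.5   0.53  1.46 -0.12] w 0.0271 [ 0.3 -1.2  7.8]
0.027105136066062907 30.00158429145813 [ 0.28663804 -1.16993045  7.79636046]
```

>>> step_arm(
  plan=[
    [[-0.018, -0.016, -0.078], [0, 0, 0]],
    [[-0.013, -0.012, -0.079], [0, 0, 0]],
    [[-0.008, -0.007, -0.081], [0, 0, 0]],
    [[-0.002, -0.002, -0.081], [0, 0, 0]],
    [[0.002, 0.002, -0.081], [0, 0, 0]],
  ],
)

```text
time_s: 11.7
eef_pos: [0.5772, -0.2863, 0.2099]
ee_rot: [[0.647, 0.665, 0.373], [0.578, -0.746, 0.329], [0.498, 0.003, -0.867]]
wrist_force: [-3.1, -2.1, 7.8]
width: 0.0273
grasp_force: 30.0
```

>>> step_arm(
  plan=[
    [[0.008, 0.007, -0.081], [0, 0, 0]],
    [[0.013, 0.012, -0.079], [0, 0, 0]],
    [[0.018, 0.016, -0.078], [0, 0, 0]],
    [[0.023, 0.021, -0.075], [0, 0, 0]],
    [[0, 0, 0], [0, 0, 0]],
  ],
)

```text
time_s: 12.12
eef_pos: [0.5868, -0.2778, 0.161]
ee_rot: [[0.648, 0.665, 0.373], [0.577, -0.747, 0.329], [0.497, 0.002, -0.868]]
wrist_force: [-3.1, -5.2, 5.5]
width: 0.0269
grasp_force: 30.0
```

```bash
for a in -25 -29.5 ; do python3 g.py $a .015 ; done; python3 - <<'E'
from h import *
s=ctrl.read_state(); print(s['width'],s['grasp_force'],s['wrist_force'])
grab('scene','s6')
c,R,p=wcam(); im,d=grab('wrist','w6')
H,S,V=cv2.split(cv2.cvtColor(im,cv2.COLOR_RGB2HSV)); m=(((H<6)|(H>174))&(S>150)&(V>60)).astype(np.uint8)
k,l,st,ce=cv2.connectedComponentsWithStats(m); i=1+np.argmax(st[1:,4]); cs,_=cv2.findContours((l==i).astype(np.uint8),0,1); (u,v),r=cv2.minEnclosingCircle(cs[0]); print(st[i],u,v,r)
P=R@(np.array([(u-c['cx'])/c['fx'],(v-c['cy'])/c['fy'],1])); print('ball by depth',D(p+P*(np.median(d[l==i])+.010)))
E
```

```text
12.1167 pos [-98.3 -75.2 161. ] shift u [ 0.012  0.014 -0.005] turn u [ 0.0011 -0.0003 -0.0003] deg 0.2 q [-0.89  0.32  1.6   0.54  1.29 -0.22] w 0.0269 [-3.1 -5.2  5.5]
12.1167 pos [-98.3 -75.2 161. ] shift u [ 0.037  0.036 -0.07 ] turn u [ 0.0011 -0.0003 -0.0003] deg 0.2 q [-0.89  0.32  1.6   0.54  1.29 -0.22] w 0.0269 [-3.1 -5.2  5.5]
0.026916809578904313 30.001707673072815 [-3.07643088 -5.18198719  5.48749839]
[ 297  271   61   59 2844] 326.9237365722656 299.0762634277344 30.972105026245117
ball by depth [-103.89431801  -74.81247102  176.12585816]
```

View pics/w6.png

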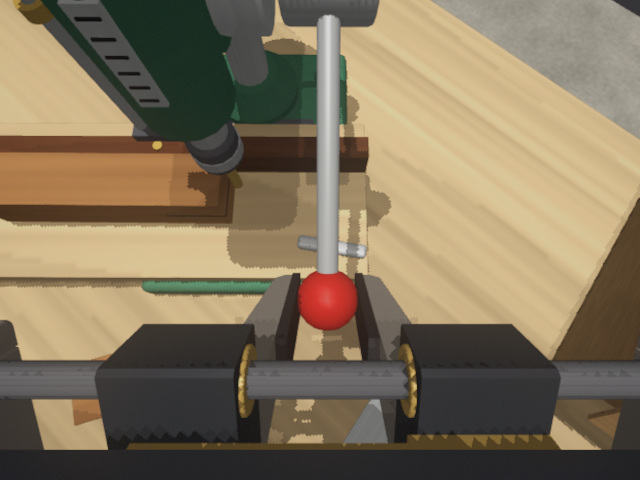

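The ball is still held, at (327,299), and the bit is beside the post end at about (235,180). The spoke has turned 1.20 rad, so it needs about 5.4° more.

>>> step_arm(
  plan=[
    [[0.014, 0.013, -0.04], [0, 0, 0]],
    [[0.015, 0.013, -0.039], [0, 0, 0]],
    [[0, 0, 0], [0, 0, 0]],
    [[0, 0, 0], [0, 0, 0]],
  ],
)

```text
time_s: 12.55
eef_pos: [0.5908, -0.2742, 0.1507]
ee_rot: [[0.647, 0.665, 0.372], [0.578, -0.746, 0.329], [0.497, 0.002, -0.868]]
wrist_force: [-5.0, -4.0, 5.7]
width: 0.0273
grasp_force: 30.0
```

```bash
cat > m.py <<'E'
from h import *
A=[]
for _ in range(3):
    c,R,p=wcam(); im,d=grab('wrist','w7')
    H,S,V=cv2.split(cv2.cvtColor(im,cv2.COLOR_RGB2HSV)); m=(((H<6)|(H>174))&(S>150)&(V>60)).astype(np.uint8)
    k,l,st,ce=cv2.connectedComponentsWithStats(m); i=1+np.argmax(st[1:,4]); cs,_=cv2.findContours((l==i).astype(np.uint8),0,1); (u,v),r=cv2.minEnclosingCircle(cs[0])
    P=R@(np.array([(u-c['cx'])/c['fx'],(v-c['cy'])/c['fy'],1])); b=D(p+P*(np.median(d[l==i])+.010)); A.append(b)
b=np.mean(A,0); s=ctrl.read_state(); t=D(s['eef_pos'])
ang=np.degrees(np.arctan2(b[2]-232.4,24-b[0])); print(b,'feed rad',np.radians(45.2-ang),s['time_s'],'tcp',t,s['wrist_force'].round(1),s['grasp_force'])
# bit tip / post_line model projection and bit pixels
q0=R.T@(S0+[0,0,.062]-p); print('proj tip@62',c['cx']+c['fx']*q0[0]/q0[2],c['cy']+c['fy']*q0[1]/q0[2])
cv2.imwrite('pics/w7c.png',cv2.resize(im[110:250,160:310,::-1],None,fx=4,fy=4,interpolation=2))
E
python3 m.py
```

```text
[-98.38654173 -74.88565705 165.39790186] feed rad 1.2897821212982254 12.7 tcp [-93.04625021 -75.20207331 150.90192289] [-5.5 -5.3  5.2] 30.0017112493515
proj tip@62 235.22851957911956 190.11105364393674
```

View pics/w7c.png

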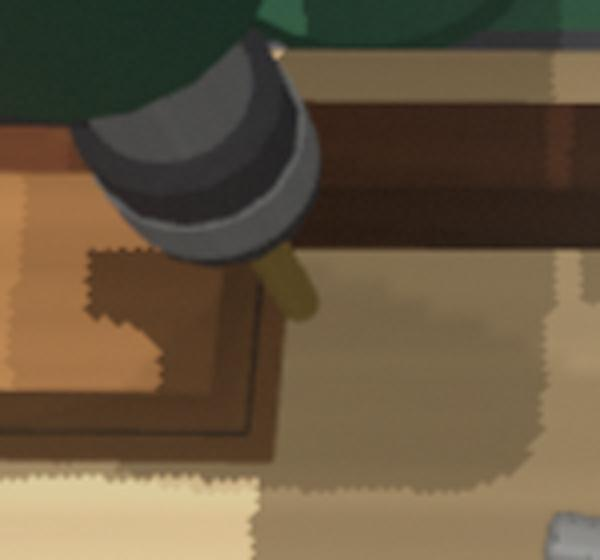

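```bash
python3 m.py; python3 -c "
from workcell import ctrl
print(ctrl.close_job())"
```

```text
[-98.48744992 -74.87147576 165.49007327] feed rad 1.2888556722585292 12.85 tcp [-93.07196287 -75.19824233 150.94634141] [-4.8 -4.3  5.5] 30.001887381076813
proj tip@62 235.2608609914637 190.1026329548956
the job is handed in; nothing more can be done
None
```

Job handed in, no verdict returned: by my camera measurements the post's marked end is about 5 mm clear of the bit (good to 1–2 mm), and I am holding the handle at about 1.29 rad, which puts the tip within about 0.3 mm of the pencil line; I viewed 12 pictures, over your limit of 10.

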